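Check a port cap on the thread gauge

ROBOT

A 6-joint arm with a two-finger parallel gripper is mounted at the origin on the work surface. World frame = base frame: x ahead of the robot, y to its left, z up, the work surface at z = 0. Lengths are in mm, angles in rad, forces in N, time in s.
With the tool pointing down it reaches from about 300 to 950 mm from the base axis. Payload 3.1 kg.
Tool frame: the origin (TCP) lies midway between the tips of the shut fingers; the grasp point (between the pads) lies 19 mm behind it (robot.tcp_to_grasp is the z of the grasp point in the tool frame, in mm); z points along the fingers, y is the direction in which the jaws open and shut (so a half turn about z gives the same grasp; the last joint's range is limited). The gripper opens to 85 mm and grips with 20 to 120 N. Pads are 22 mm wide; open, the fingers measure 114 mm over their backs; the gripper's body (76 mm by 85 mm) begins 54 mm behind the grasp point. The pads swing forward as they close: fully open they stand 13 mm farther back than shut.
Start: joints at [-1.186, 0.308, 1.634, -0, 1.2, -0.07], TCP at [274.527, -561.486, 231.272] pointing down, gripper open.
Joint ranges: [-3.06, 3.06], [-0.79, 1.96], [0.05, 2.63], [-1.19, 4.34], [0.05, 2.64], [-2.94, 2.94]. Speed limits (rad/s): [2.79, 2.79, 3.14, 3.14, 3.14, 3.14].

INTERFACE

Orientations are given as a unit quaternion [x, y, z, w].
In Python, from workcell import readout, vision, robot gives the robot as it stands. The module is installed in compiled form; this text tells all that it offers.
- The arm moves only by the tool arm_command, never from a script. Its argument "commands" is a list of rows, each an object of numbers: "tx", "ty", "tz": the shift along the tool's x, y, z in m; "roll": the turn about the tool's z in rad. A call has 1 to 8 rows; each row is the pose to reach, as a shift and turn from the pose commanded when the call began, along the tool's axes at that moment; what a row does not reach only later rows make up. A row lasts 1/10 s, in which the tool goes at most 50 mm and 8.59 degrees, less where a joint would pass 70% of its speed; a pose out of reach is approached as far as the arm can. A call with a gripper value outside its range is refused whole. "hand" is the opening in per cent of the stroke, from 0 (shut) to 100 (fully open), set as the call begins (left out, the last holds). The fingers move at their own pace and stop on an object; "newtons" is the grip in N (left out, the last holds). Time passes only in rows, so rows that repeat a pose let the fingers close. It gives the time, the measured TCP pose, the force and the opening at its end, in the units of the state.
- readout.get_obs(): the state, without advancing time (a new reading comes with each control period).
- vision.snapshot(name): name is "scene" or "top"; returns a dict with "frame" (420x560x3 uint8, red, green, blue), "range_z" (420x560 float32, mm along the optical axis (not along the pixel's ray), 0 where there is no reading), "intrinsics" (3x3 intrinsics, pixels), "R" (3x3) and "t" (3): a world point X has camera coordinates R X + t. Camera axes: x right, y down, z forward; pixel columns grow to the right and rows downward; lengths in mm; the calibration is good to about 2 mm. A picture is of the moment at which its call begins.
- robot.hand_in(): hands the job in, once; it reports no verdict.
The state is a dict: "time_s": time; "joint_pos": joint angles; "joint_velocities": joint speeds; "joint_efforts": joint torques, N m; "ee_pos": TCP position; "orientation": TCP orientation; "force": force on the tool from outside, world axes, zero at the start; "moment": the same for the moment, N m; "gripper_width": finger opening in mm.
Only numpy, scipy, OpenCV 4.12 (cv2) and the standard library are available. Lean on these libraries where they do the work, as an engineer would, in place of code of your own. Each camera call takes 0.05 s, during which the arm holds its last target. There are 200 camera calls.

TASK

Try the cap that stands on the square rubber pad on the steel thread gauge: screw it on clockwise until it stops, and see whether its rim comes fully home on the gauge's shoulder or stops short with a gap of some millimetres. Then unscrew it and set it down upright, flat on the bottom of the rectangular tray if it went home, or of the round dish if it did not. Leave the other cap on its round pad and do not disturb the bottle, the beaker and the scraper.

Things in the scene. Friction and masses are not known exactly. Their poses are not given: they have to be found in the camera images.
- cap_a_mid (a point): Brass screw cap, open end down: round body 54 mm diameter, 34 mm high, bore 42 mm; on top a central grip bar 50 long, 14 wide, 28 mm high (62 mm in all), 400 g. Point: on its axis 31 mm above the rim; z up, x along the bar. Three lugs inside the rim, one under +x. Both caps look alike; whether this one is good is not known beforehand, only from trying it
- cap_b_mid (a point): Brass screw cap, open end down: round body 54 mm diameter, 34 mm high, bore 42 mm; on top a central grip bar 50 long, 14 wide, 28 mm high (62 mm in all), 400 g. Point: on its axis 31 mm above the rim; z up, x along the bar. Three lugs inside the rim, one under +x. Both caps look alike; whether this one is good is not known beforehand, only from trying it
- gauge_seat (a point): Fixed steel thread gauge: base 110 x 110 x 12 mm, round shoulder 64 mm diameter whose flat top is 30 mm above the bench; on it a plug of 30 mm core and 39 mm thread diameter. Point: centre of the shoulder's top, z up. A good cap is home (rim on the shoulder) with its x axis along this x axis or 120 deg either way; its rim rises 1 mm per 12 deg counter-clockwise of that
- gauge_tip (a point): Top centre of the gauge's plug with its chamfered smooth pilot, 27 mm above the shoulder. Coarse right-hand thread, 3 starts, 30 mm down per turn clockwise from above, 2 mm of axial play; it does not turn by itself. A bad cap (bore too shallow) bottoms on this tip and stops with its rim about 6 mm above the shoulder, some 40 to 70 deg short of home (the thread gives a little)
- gauge_thread (a point): Upper end of the gauge's thread, on its axis, 17 mm above the shoulder. Lowered straight on, a cap rests on the thread, rim 8 to 18 mm above the shoulder by its yaw (gap mm = deg / 12 - 2, at 120 to 240 deg counter-clockwise of home), and screws on from there. Unscrewed to 130 deg or more from home it can be lifted off (raise 30 mm more to clear the tip)
- pad_square_top (a point): fixed black rubber pad, 85 x 85 mm square, 8 mm thick; the cap to be tried stands on its middle. Centre of its top face
- pad_round_top (a point): fixed black rubber pad, 84 mm diameter, 8 mm thick; the other, waiting cap stands on its middle. Centre of its top face
- tray_in (a point): fixed open rectangular steel tray for good caps, outside 150 (x) x 130 (y) mm, walls 3 mm thick and 28 mm high. Centre of its inner floor, which lies about 3 mm above the bench
- dish_in (a point): fixed open round steel dish for bad caps, outside diameter 140 mm, walls 3 mm thick and 28 mm high. Centre of its inner floor, 3 mm above the bench
- wash_bottle: bystander: clear plastic bottle, 60 mm diameter, 150 mm high, standing. Centre of its underside
- beaker: bystander: glass beaker, 70 mm rim diameter, 85 mm high, standing. Centre of its underside
- scraper: bystander: red plastic hand scraper 70 (x) x 100 (y) mm, 11 mm thick, lying. Centre of its underside
There are look-alikes about, which are no part of the job. What is shaped like the part that bears tray_in but brown or orange is not meant.

How it is judged (in metres and radians):
On the way:
1. a cap is screwed onto the gauge as far as it goes: a good cap with its rim within 1.5 mm of the shoulder, a bad cap within 1.2 mm of its stop, upright and on the gauge's axis (((horizontal distance between cap_a_mid and gauge_seat below 0.005 m and z of cap_a_mid in the frame of gauge_seat below 0.0325 m and angle between cap_a_mid's own z axis and vertical below 0.12 rad) or (horizontal distance between cap_b_mid and gauge_seat below 0.005 m and z of cap_b_mid in the frame of gauge_seat below 0.0382 m and angle between cap_b_mid's own z axis and vertical below 0.12 rad))), for 0.2 s.
At the end, for the whole second after the job is handed in: The cap from the square pad stands upright (within 0.12 rad), flat on the floor of the rectangular tray if it went fully home on the gauge or of the round dish if it stopped short; the square pad is empty; the other cap has moved less than 20 mm (horizontal distance between each of cap_a_mid, cap_b_mid and pad_square_top above 0.06 m and (((x of cap_a_mid in the frame of tray_in between -0.05 and 0.05 m and y of cap_a_mid in the frame of tray_in between -0.04 and 0.04 m and z of cap_a_mid in the frame of tray_in between 0.026 and 0.036 m and angle between cap_a_mid's own z axis and vertical below 0.12 rad) and distance of cap_b_mid from where it was at the start of the episode below 0.02 m) or ((horizontal distance between cap_b_mid and dish_in below 0.045 m and z of cap_b_mid in the frame of dish_in between 0.026 and 0.036 m and angle between cap_b_mid's own z axis and vertical below 0.12 rad) and distance of cap_a_mid from where it was at the start of the episode below 0.02 m))); the robot touches nothing.
It fails at once if the bottle is moved more than 30 mm (distance of wash_bottle from where it was at the start of the episode above 0.03 m).
It fails at once if the beaker is moved more than 30 mm (distance of beaker from where it was at the start of the episode above 0.03 m).
It fails at once if the scraper is moved more than 30 mm (distance of scraper from where it was at the start of the episode above 0.03 m).
It also fails if it takes over 64 s, if anything falls off the work surface, if the arm or the gripper's body presses on something with over 40 N, if the wrist force passes 120 N, or if a joint passes its speed limit or range.

## Working session

There is one attempt and no reset: what is moved stays moved. The work goes in short steps, Python scripts to look and compute and a tool call to move; the robot and the scene stay as the last step left them, time stands still between calls to the robot, and variables do not carry over. Pictures are saved under pics/ and viewed, about 8 in all and at most 12, crops included, and the job is handed in when it is done.

Besides the shell and the picture viewer there is one more tool, called after "Request:" as name(argument=value, ...) on one line, values as JSON. arm_command: Moves the arm, as the interface text tells. Its arguments: {"type":"object","properties":{"commands":{"type":"array"},"hand":{"type":"number"},"newtons":{"type":"number"}},"required":["commands"]}

```bash
mkdir -p pics; cat > h.py <<'E'
import numpy as np, cv2
from workcell import readout, vision, robot
def snap(name,fn=None):
    s=vision.snapshot(name)
    if fn: cv2.imwrite('pics/'+fn,cv2.cvtColor(s['frame'],cv2.COLOR_RGB2BGR)); np.savez('pics/'+fn+'.npz',**s)
    return s
def cloud(s):
    z=s['range_z'].astype(float);h,w=z.shape
    u,v=np.meshgrid(np.arange(w),np.arange(h))
    c=np.stack([u*z,v*z,z],-1)@np.linalg.inv(s['intrinsics']).T
    P=(c-s['t'])@s['R']; P[z==0]=np.nan
    return P
E
python3 - <<'E'
from h import *
a=snap('top','top.png');b=snap('scene','scene.png')
for s in(a,b):print(s['intrinsics'],s['R'],s['t'], (-s['R'].T@s['t']))
o=readout.get_obs();print(o)
t=cv2.imread('pics/top.png');c=cv2.imread('pics/scene.png')
E
```

```text
[[409.85699745   0.         276.92509206]
 [  0.         409.85699745 209.18462098]
 [  0.           0.           1.        ]] [[ 0.00972324 -0.9997966   0.01766975]
 [-0.99132814 -0.0119537  -0.13086495]
 [ 0.13104955 -0.01624409 -0.99124273]] [ 120.62533484  587.86336985 1164.68047916] [ 428.96177436  146.54711669 1229.2803465 ]
[[495.37316708   0.         276.23791729]
 [  0.         495.37316708 206.20955789]
 [  0.           0.           1.        ]] [[-0.81122847  0.58454482  0.01468745]
 [ 0.4956313   0.70072844 -0.51315618]
 [-0.3102547  -0.40900735 -0.85816957]] [ 396.58151557 -365.53214413 1886.45714738] [1088.16958427  795.89393152 1425.50027058]
{'time_s': 0.1, 'joint_pos': array([-1.18570422e+00,  3.08911988e-01,  1.63506213e+00,  4.35726565e-06,
        1.19970664e+00, -6.96927123e-02]), 'joint_velocities': array([-0.00023821, -0.00087578, -0.00514934, -0.00046861,  0.00099602,
        0.00213979]), 'joint_efforts': array([ 2.19385142e-04, -4.16405690e+01, -2.77644825e+01,  1.62046632e-05,
        4.04127873e-03,  3.35929633e-05]), 'ee_pos': array([ 274.24230105, -560.78702472,  230.1642532 ]), 'orientation': array([ 9.74257204e-01,  2.25436932e-01, -1.61960750e-04, -1.03141517e-03]), 'force': array([0.26731832, 0.77725882, 0.50583871]), 'moment': array([ 0.0373486 , -0.0334217 , -0.02750611]), 'gripper_width': 85.44292117744203}
```

View pics/top.png

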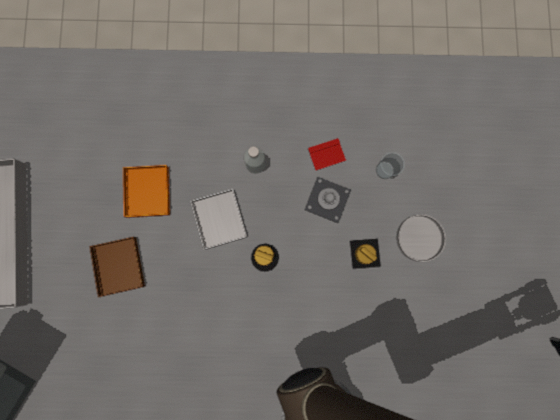

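View pics/scene.png

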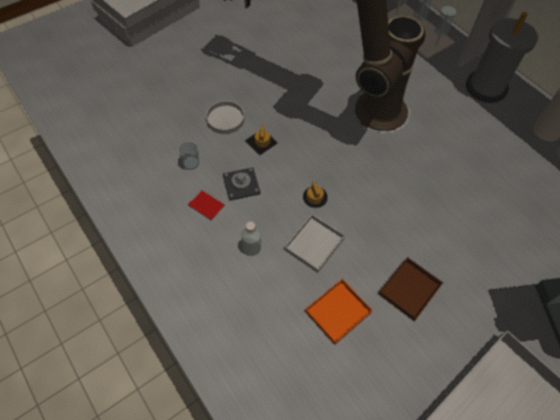

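Top view: the candidates are the square pad with a cap (366,254), the round pad with a cap (265,257), the gauge (328,198), the silver tray (219,218) and the dish (420,238). The orange tray (147,191) and brown tray (118,267) are look-alikes. The bottle is at (255,158), the scraper at (327,153) and the beaker at (390,166). I'll confirm these in an enlarged crop and measure.

```bash
python3 - <<'E'
from h import *
s=dict(np.load('pics/top.png.npz'));P=cloud(s)
img=cv2.cvtColor(s['frame'],cv2.COLOR_RGB2BGR)
a=cv2.resize(img[165:285,300:460],None,fx=5,fy=5,interpolation=cv2.INTER_CUBIC);cv2.imwrite('pics/crop1.png',a)
def stat(n,u,v,r,zlo,zhi):
    Q=P[v-r:v+r+1,u-r:u+r+1].reshape(-1,3);Q=Q[(Q[:,2]>zlo)&(Q[:,2]<zhi)]
    c,(w,h),ang=cv2.minAreaRect(Q[:,:2].astype(np.float32))
    print(n,len(Q),'mean',Q.mean(0).round(1),'rect',np.round(c,1),round(w,1),round(h,1),round(ang,1))
    return Q
stat('bar sq',366,252,14,58,80)
stat('bar rd',265,255,14,58,80)
stat('body sq',366,252,14,36,50)
stat('gbase',328,198,32,7,18)
stat('gshould',328,198,20,24,36)
stat('gtip',328,198,20,46,65)
stat('tray wall',219,218,38,15,40)
stat('dish wall',420,238,30,15,40)
stat('bottle',255,155,20,20,170)
stat('beaker',390,166,20,20,170)
stat('scr',327,153,25,6,20)
E
```

```text
bar sq 94 mean [ 458.6 -130.2   68.6] rect [ 458.7 -130.8] 50.3 14.0 50.5
bar rd 87 mean [451.3 165.   68.9] rect [451.5 165.1] 49.0 13.8 70.0
body sq 174 mean [ 457.7 -127.9   41.8] rect [ 459.1 -129.8] 51.4 52.6 48.9
gbase 924 mean [620.9 -23.1  11.8] rect [636.9 -36.7] 144.9 160.3 79.1
gshould 216 mean [619.5 -22.5  29.6] rect [621.5 -24.5] 60.8 63.1 45.6
gtip 103 mean [620.3 -24.3  53.6] rect [622.5 -25.7] 34.9 34.3 47.6
tray wall 263 mean [558.7 305.2  25.6] rect [531.6 284.4] 212.6 147.7 17.6
dish wall 281 mean [ 507.9 -304.2   24.2] rect [ 507.9 -300.2] 136.3 140.7 1.5
bottle 435 mean [717.8 194.4 101.9] rect [726.7 195.7] 56.1 59.5 18.2
beaker 406 mean [ 719.5 -205.4   59.1] rect [ 715.8 -200.7] 66.8 68.9 44.8
scr 368 mean [768.8 -17.9   9.2] rect [750.9 -19.5] 101.3 121.8 25.4
```

View pics/crop1.png

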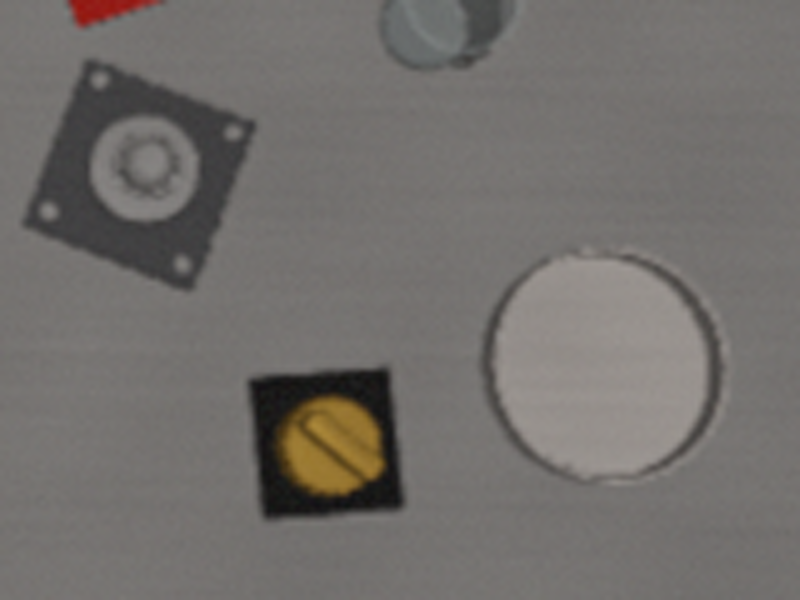

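The crop confirms it. The square-pad cap is at crop (330,445) with its bar at about 50° yaw, the gauge is at (145,170) turned about 69°/-21°, and the dish is at (605,365). I'll add a move helper and pin down the gauge and tray poses.

```bash
cat >> h.py <<'E'
def st():
    o=readout.get_obs()
    from scipy.spatial.transform import Rotation as Ro
    R=Ro.from_quat(o['orientation']).as_matrix();y=np.degrees(np.arctan2(R[1,1],R[0,1]))
    print('t',round(o['time_s'],2),'pos',o['ee_pos'].round(1),'yang',y.round(2),'j',np.degrees(o['joint_pos']).round(1),'F',o['force'].round(1),'M',o['moment'].round(2),'w',round(o['gripper_width'],1))
    return o,R,y
def go(x,y,z,ya=None):
    o,R,a=st();d=R.T@(np.array([x,y,z])-o['ee_pos'])
    r=0 if ya is None else -(ya-a)
    print('tx %.4f ty %.4f tz %.4f roll %.4f rad (%.1f deg)'%(*d/1000,np.radians((r+180)%360-180),r))
E
python3 - <<'E'
from h import *
s=dict(np.load('pics/top.png.npz'));K=np.linalg.inv(s['intrinsics'])
def px(u,v,z):
    d=s['R'].T@(K@[u,v,1]);c=-s['R'].T@s['t'];return (c+d*(z-c[2])/d[2])[:2].round(1)
print('gauge corners',[px(300+a/5-.4,165+b/5-.4,12) for a,b in((90,60),(255,122),(192,290),(23,225))])
print('tip',px(300+149/5-.4,165+161/5-.4,57),'shoulder',px(300+144.5/5-.4,165+168/5-.4,30))
print('tray corners',[px(*q,28) for q in((193,203),(233,190),(247,236),(206,248))])
print('pad',px(300+326/5-.4,165+443/5-.4,8),'dish',px(420,238,28))
go(459,-130,160,140)
E
```

```text
gauge corners [array([691.1,   4.2]), array([654.2, -95.7]), array([551.6, -56.5]), array([589.6,  44.8])]
tip [622.1 -24.7] shoulder [622.3 -25.9]
tray corners [array([603.2, 374.8]), array([643.7, 257.9]), array([507.5, 213.7]), array([471.3, 332.3])]
pad [ 461.5 -136.2] dish [ 507.2 -295.8]
t 0.1 pos [ 274.2 -560.8  230.2] yang -63.94 j [-67.9  17.7  93.7   0.   68.7  -4. ] F [0.3 0.8 0.5] M [ 0.04 -0.03 -0.03] w 85.4
tx 0.3552 ty -0.3057 tz 0.0709 roll 2.7237 rad (-203.9 deg)
```

Request:
arm_command(commands=[{"tx": 0.18, "ty": -0.15, "tz": 0, "roll": -1.18}, {"tx": 0.18, "ty": -0.15, "tz": 0, "roll": -1.18}, {"tx": 0.18, "ty": -0.15, "tz": 0, "roll": -1.18}, {"tx": 0.18, "ty": -0.15, "tz": 0, "roll": -1.18}, {"tx": 0.355, "ty": -0.305, "tz": 0, "roll": -1.18}, {"tx": 0.355, "ty": -0.305, "tz": 0, "roll": -1.18}, {"tx": 0.355, "ty": -0.305, "tz": 0, "roll": -1.18}, {"tx": 0.355, "ty": -0.305, "tz": 0.02, "roll": -1.18}], hand=100, newtons=80)

```text
time_s: 0.9
ee_pos: [434.0, -193.4, 223.7]
orientation: [0.682, 0.731, 0.0, 0.001]
force: [0.8, 0.0, 0.0]
gripper_width: 85.4
```

Request:
arm_command(commands=[{"roll": -1.18}, {"roll": -1.18}, {"roll": -1.18}, {"roll": -1.18}, {"roll": -1.18}, {"roll": -1.18}, {"roll": -1.18}, {"roll": -1.18}])

```text
invalid input
```

```bash
python3 -c "
from h import *
go(459,-130,100,140)"
```

```text
t 0.9 pos [ 434.  -193.4  223.7] yang 3.98 j [-29.3   1.2 113.7   0.   64.9 -33.3] F [0.8 0.  0. ] M [-0.01 -0.03  0.02] w 85.4
tx 0.0617 ty 0.0290 tz 0.1237 roll -2.3741 rad (-136.0 deg)
```

Request:
arm_command(commands=[{"tx": 0.06, "ty": 0.03, "tz": 0.06, "roll": -1.18}, {"tx": 0.06, "ty": 0.03, "tz": 0.06, "roll": -1.18}, {"tx": 0.06, "ty": 0.03, "tz": 0.06, "roll": -1.18}, {"tx": 0.06, "ty": 0.03, "tz": 0.06, "roll": -1.18}, {"tx": 0.06, "ty": 0.03, "tz": 0.06, "roll": -1.18}, {"tx": 0.06, "ty": 0.03, "tz": 0.06, "roll": -1.18}, {"tx": 0.06, "ty": 0.03, "tz": 0.06, "roll": -1.18}, {"tx": 0.06, "ty": 0.03, "tz": 0.06, "roll": -1.18}])

```text
time_s: 1.7
ee_pos: [458.7, -133.0, 162.5]
orientation: [0.16, 0.987, 0.0, -0.001]
force: [-0.3, 0.2, -0.2]
gripper_width: 85.3
```

Request:
arm_command(commands=[{"tx": 0, "ty": 0, "tz": 0, "roll": -1.18}, {"tx": 0, "ty": 0, "tz": 0, "roll": -1.18}, {"tx": 0, "ty": 0, "tz": 0, "roll": -1.18}, {"tx": 0, "ty": 0, "tz": 0, "roll": -1.18}, {"tx": 0, "ty": 0, "tz": 0, "roll": -1.18}, {"tx": 0, "ty": 0, "tz": 0, "roll": -1.18}, {"tx": 0, "ty": 0, "tz": 0, "roll": -1.18}, {"tx": 0, "ty": 0, "tz": 0, "roll": -1.18}])

```text
time_s: 2.5
ee_pos: [458.6, -133.0, 162.5]
orientation: [-0.416, 0.909, 0.0, -0.0]
force: [0.2, 0.2, -0.5]
gripper_width: 85.3
```

```bash
python3 -c "
from h import *
go(459,-130,100,140)"
```

```text
t 2.5 pos [ 458.6 -133.   162.5] yang 139.21 j [ -21.4    6.1  116.4    0.    57.6 -160.6] F [ 0.2  0.2 -0.5] M [-0.   -0.02  0.05] w 85.3
tx -0.0026 ty 0.0016 tz 0.0625 roll -0.0137 rad (-0.8 deg)
```

Request:
arm_command(commands=[{"tx": -0.0026, "ty": 0.0016, "tz": 0.03, "roll": 0}, {"tx": -0.0026, "ty": 0.0016, "tz": 0.06, "roll": 0}, {"tx": -0.0026, "ty": 0.0016, "tz": 0.09, "roll": 0}, {"tx": -0.0026, "ty": 0.0016, "tz": 0.105, "roll": 0}, {"tx": -0.0026, "ty": 0.0016, "tz": 0.114, "roll": 0}, {"tx": -0.0026, "ty": 0.0016, "tz": 0.116, "roll": 0}, {"tx": -0.0026, "ty": 0.0016, "tz": 0.116, "roll": 0}, {"tx": -0.0026, "ty": 0.0016, "tz": 0.116, "roll": 0}])

```text
time_s: 3.3
ee_pos: [460.6, -130.6, 47.9]
orientation: [-0.414, 0.91, -0.001, 0.001]
force: [-0.1, 0.3, 0.3]
gripper_width: 85.2
```

```bash
python3 -c "
from h import *
go(459,-130,46,140)
s=snap('scene','sc2.png');a=cv2.imread('pics/sc2.png')[85:185,200:330];cv2.imwrite('pics/sc2c.png',cv2.resize(a,None,fx=6,fy=6,interpolation=2))"
```

```text
t 3.3 pos [ 460.6 -130.6   47.9] yang 138.89 j [ -21.    17.3  119.6    0.    43.  -159.9] F [-0.1  0.3  0.3] M [0.   0.   0.06] w 85.2
tx 0.0006 ty 0.0016 tz 0.0019 roll -0.0194 rad (-1.1 deg)
```

View pics/sc2c.png

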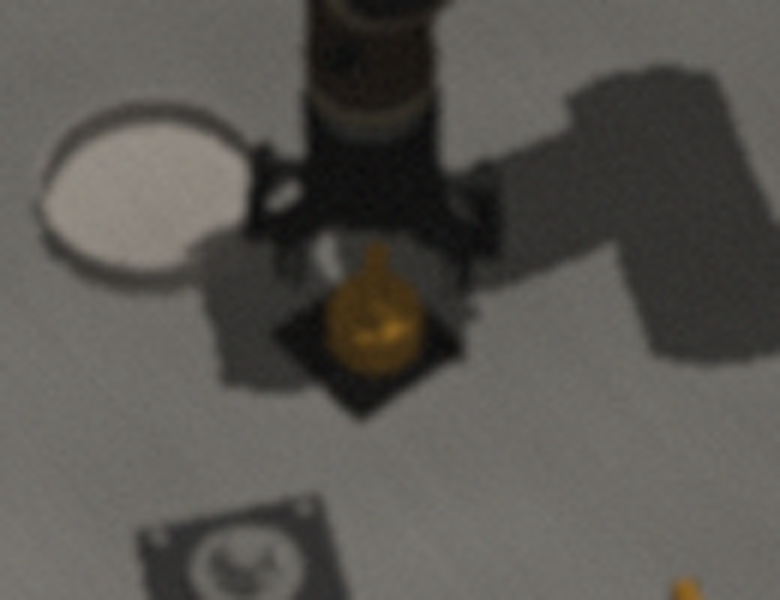

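The open fingers straddle the bar, at (275,220) and (480,230) with the cap at (375,320). Closing.

Request:
arm_command(commands=[{"tx": 0.0006, "ty": 0.0016, "tz": 0.0015, "roll": -0.02}, {"tx": 0.0006, "ty": 0.0016, "tz": 0.0015, "roll": -0.02}, {"tx": 0.0006, "ty": 0.0016, "tz": 0.0015, "roll": -0.02}, {"tx": 0.0006, "ty": 0.0016, "tz": 0.0015, "roll": -0.02}, {"tx": 0.0006, "ty": 0.0016, "tz": 0.0015, "roll": -0.02}, {"tx": 0.0006, "ty": 0.0016, "tz": 0.0015, "roll": -0.02}, {"tx": 0.0006, "ty": 0.0016, "tz": 0.0015, "roll": -0.02}, {"tx": 0.0006, "ty": 0.0016, "tz": 0.0015, "roll": -0.02}], hand=0, newtons=70)

```text
time_s: 4.15
ee_pos: [458.9, -130.1, 45.7]
orientation: [-0.423, 0.906, -0.001, 0.001]
force: [2.1, -1.9, -0.9]
gripper_width: 12.1
```

Request:
arm_command(commands=[{"tx": 0, "ty": 0, "tz": 0, "roll": 0}, {"tx": 0, "ty": 0, "tz": 0, "roll": 0}, {"tx": 0, "ty": 0, "tz": 0, "roll": 0}, {"tx": 0, "ty": 0, "tz": 0, "roll": 0}, {"tx": 0, "ty": 0, "tz": 0, "roll": 0}])

```text
time_s: 4.65
ee_pos: [458.6, -129.8, 45.7]
orientation: [-0.423, 0.906, -0.0, 0.0]
force: [3.3, -2.4, 0.5]
gripper_width: 12.6
```

```bash
python3 -c "
from h import *
go(459,-130,46,140)"
```

```text
t 4.65 pos [ 458.6 -129.8   45.7] yang 140.03 j [ -21.    17.3  119.9   -0.    42.7 -161.1] F [ 3.3 -2.4  0.5] M [-0.33 -0.49  0.01] w 12.6
tx -0.0002 ty -0.0004 tz -0.0003 roll 0.0006 rad (0.0 deg)
```

Request:
arm_command(commands=[{"tx": 0, "ty": 0, "tz": -0.02, "roll": 0}, {"tx": 0, "ty": 0, "tz": -0.05, "roll": 0}, {"tx": 0, "ty": 0, "tz": -0.08, "roll": 0}, {"tx": 0, "ty": 0, "tz": -0.1, "roll": 0}, {"tx": 0, "ty": 0, "tz": -0.1, "roll": 0}])

```text
time_s: 5.15
ee_pos: [457.9, -129.3, 146.6]
orientation: [-0.423, 0.906, -0.0, 0.0]
force: [0.9, -0.6, -5.9]
gripper_width: 13.1
```

```bash
python3 -c "
from h import *
go(622,-25,120,120)
go(622,-25,120,145)"
```

```text
t 5.15 pos [ 457.9 -129.3  146.6] yang 140.03 j [ -21.     7.2  117.3    0.    55.4 -161.1] F [ 0.9 -0.6 -5.9] M [ 0.01 -0.05  0.01] w 13.1
tx -0.1853 ty -0.0588 tz 0.0267 roll 0.3497 rad (20.0 deg)
t 5.15 pos [ 457.9 -129.3  146.6] yang 140.03 j [ -21.     7.2  117.3    0.    55.4 -161.1] F [ 0.9 -0.6 -5.9] M [ 0.01 -0.05  0.01] w 13.1
tx -0.1853 ty -0.0588 tz 0.0267 roll -0.0867 rad (-5.0 deg)
```

Request:
arm_command(commands=[{"tx": -0.045, "ty": -0.0145, "tz": 0, "roll": 0}, {"tx": -0.09, "ty": -0.029, "tz": 0, "roll": 0}, {"tx": -0.135, "ty": -0.044, "tz": 0, "roll": 0}, {"tx": -0.175, "ty": -0.056, "tz": 0.01, "roll": 0}, {"tx": -0.1853, "ty": -0.0588, "tz": 0.02, "roll": 0}, {"tx": -0.1853, "ty": -0.0588, "tz": 0.025, "roll": 0}, {"tx": -0.1853, "ty": -0.0588, "tz": 0.025, "roll": 0}, {"tx": -0.1853, "ty": -0.0588, "tz": 0.025, "roll": 0}])

```text
time_s: 5.95
ee_pos: [619.3, -26.0, 118.6]
orientation: [-0.422, 0.906, 0.001, -0.002]
force: [-0.4, -0.0, -4.1]
gripper_width: 12.9
```

```bash
python3 -c "
from h import *
go(622,-25,100,140)
s=snap('scene','sc3.png');a=cv2.imread('pics/sc3.png')[100:220,180:330];cv2.imwrite('pics/sc3c.png',cv2.resize(a,None,fx=5,fy=5,interpolation=2))
P=cloud(s);Q=P[100:240,160:330].reshape(-1,3);C=s['frame'][100:240,160:330].reshape(-1,3).astype(int)
m=(C[:,0]-C[:,2]>40)&(np.hypot(Q[:,0]-622,Q[:,1]+25)<45)&(Q[:,2]>60);B=Q[m];print(len(B),B.min(0),B.max(0))
# circle fit of the body's side wall
from scipy.optimize import least_squares
W=B[(B[:,2]>B[:,2].min()+4)&(B[:,2]<B[:,2].min()+28)]
r=least_squares(lambda p:np.hypot(W[:,0]-p[0],W[:,1]-p[1])-27,[622,-25],loss='soft_l1');print(len(W),r.x,np.abs(r.fun).mean())
"
```

```text
t 5.95 pos [619.3 -26.  118.6] yang 139.98 j [  -6.4   24.3   98.7   -0.    57.3 -146.4] F [-0.4 -0.  -4.1] M [-0.02 -0.02  0.01] w 12.9
tx -0.0025 ty -0.0015 tz 0.0186 roll -0.0003 rad (-0.0 deg)
149 [599.74510702 -41.18296902  87.07018449] [643.86247181   6.24607736 146.19792403]
87 [614.93973808 -27.49510993] 3.558482464828196
```

View pics/sc3c.png

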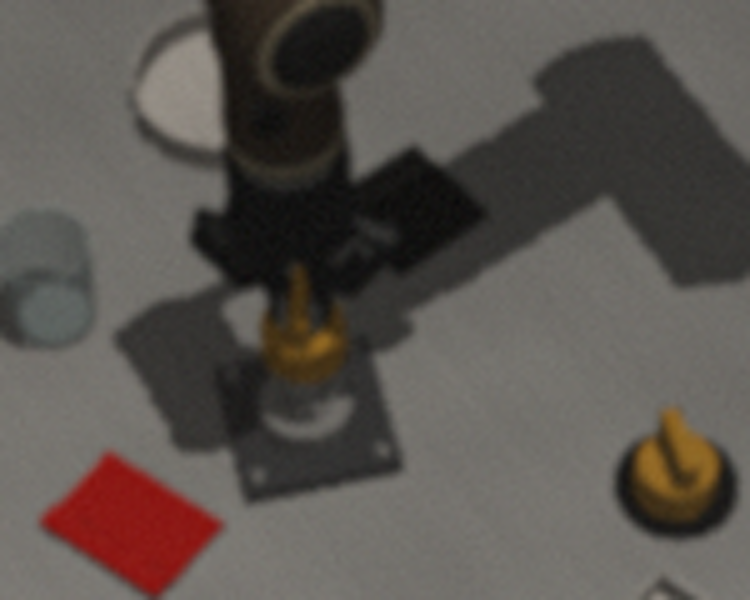

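The picture shows the cap held upright at (305,340), just above the gauge plug at (310,395). Now centring and lowering.

Request:
arm_command(commands=[{"tx": -0.0025, "ty": -0.0015, "tz": 0.006, "roll": 0}, {"tx": -0.0025, "ty": -0.0015, "tz": 0.012, "roll": 0}, {"tx": -0.0025, "ty": -0.0015, "tz": 0.018, "roll": 0}, {"tx": -0.0025, "ty": -0.0015, "tz": 0.018, "roll": 0}, {"tx": -0.0025, "ty": -0.0015, "tz": 0.018, "roll": 0}])

```text
time_s: 6.5
ee_pos: [624.4, -24.4, 102.0]
orientation: [-0.423, 0.906, 0.0, -0.0]
force: [-0.1, 1.0, -4.2]
gripper_width: 12.8
```

Request:
arm_command(commands=[{"tx": 0, "ty": 0, "tz": 0.003, "roll": 0}, {"tx": 0, "ty": 0, "tz": 0.006, "roll": 0}, {"tx": 0, "ty": 0, "tz": 0.009, "roll": 0}, {"tx": 0, "ty": 0, "tz": 0.011, "roll": 0}, {"tx": 0, "ty": 0, "tz": 0.012, "roll": 0}, {"tx": 0, "ty": 0, "tz": 0.012, "roll": 0}])

```text
time_s: 7.1
ee_pos: [624.7, -24.4, 90.1]
orientation: [-0.423, 0.906, 0.0, -0.0]
force: [-0.1, 0.1, -4.5]
gripper_width: 13.0
```

```bash
python3 -c "
from h import *
go(622,-25,86,140)"
```

```text
t 7.1 pos [624.7 -24.4  90.1] yang 140.03 j [  -6.2   26.8   98.9   -0.    54.3 -146.3] F [-0.1  0.1 -4.5] M [ 0.05  0.01 -0.04] w 13.0
tx 0.0022 ty 0.0017 tz 0.0041 roll 0.0005 rad (0.0 deg)
```

Request:
arm_command(commands=[{"tx": 0.0022, "ty": 0.0017, "tz": 0, "roll": 0}, {"tx": 0.0022, "ty": 0.0017, "tz": 0, "roll": 0}, {"tx": 0.0022, "ty": 0.0017, "tz": 0.002, "roll": 0}, {"tx": 0.0022, "ty": 0.0017, "tz": 0.004, "roll": 0}, {"tx": 0.0022, "ty": 0.0017, "tz": 0.004, "roll": 0}])

```text
time_s: 7.6
ee_pos: [621.9, -25.0, 86.0]
orientation: [-0.423, 0.906, 0.0, -0.0]
force: [0.7, -0.7, -4.8]
gripper_width: 12.6
```

Request:
arm_command(commands=[{"tx": 0, "ty": 0, "tz": 0.001, "roll": 0}, {"tx": 0, "ty": 0, "tz": 0.002, "roll": 0}, {"tx": 0, "ty": 0, "tz": 0.003, "roll": 0}, {"tx": 0, "ty": 0, "tz": 0.003, "roll": 0}])

```text
time_s: 8.0
ee_pos: [622.2, -24.9, 83.3]
orientation: [-0.423, 0.906, 0.0, 0.0]
force: [0.5, 0.2, -4.1]
gripper_width: 12.9
```

```bash
python3 -c "
from h import *
go(622,-25,80,140)"
```

```text
t 8.0 pos [622.2 -24.9  83.3] yang 140.03 j [  -6.3   27.1   99.4    0.    53.5 -146.3] F [ 0.5  0.2 -4.1] M [ 0.1  -0.11 -0.03] w 12.9
tx 0.0002 ty 0.0000 tz 0.0033 roll 0.0005 rad (0.0 deg)
```

Request:
arm_command(commands=[{"tx": 0, "ty": 0, "tz": 0.001, "roll": 0}, {"tx": 0, "ty": 0, "tz": 0.002, "roll": 0}, {"tx": 0, "ty": 0, "tz": 0.002, "roll": 0}])

```text
time_s: 8.3
ee_pos: [622.3, -24.9, 81.5]
orientation: [-0.423, 0.906, 0.0, 0.0]
force: [1.1, 0.7, -4.2]
gripper_width: 12.6
```

Request:
arm_command(commands=[{"tx": 0, "ty": 0, "tz": 0.001, "roll": 0}, {"tx": 0, "ty": 0, "tz": 0.002, "roll": 0}, {"tx": 0, "ty": 0, "tz": 0.002, "roll": 0}])

```text
time_s: 8.6
ee_pos: [622.6, -24.9, 81.0]
orientation: [-0.423, 0.906, -0.0, 0.0]
force: [-2.1, 1.3, 4.7]
gripper_width: 12.4
```

Request:
arm_command(commands=[{"tx": 0, "ty": 0, "tz": 0.001, "roll": 0}, {"tx": 0, "ty": 0, "tz": 0.002, "roll": 0}, {"tx": 0, "ty": 0, "tz": 0.002, "roll": 0}])

```text
time_s: 8.9
ee_pos: [622.8, -24.9, 80.7]
orientation: [-0.423, 0.906, -0.0, 0.0]
force: [-4.2, 0.9, 13.5]
gripper_width: 12.9
```

Contact came at a gap of about 13.5 mm, so the cap is about 185–190° from home. Now screwing clockwise, feeding 1 mm per 12°.

Request:
arm_command(commands=[{"tx": 0, "ty": 0, "tz": 0.0005, "roll": 0.1}, {"tx": 0, "ty": 0, "tz": 0.001, "roll": 0.2}, {"tx": 0, "ty": 0, "tz": 0.0015, "roll": 0.3}, {"tx": 0, "ty": 0, "tz": 0.002, "roll": 0.4}, {"tx": 0, "ty": 0, "tz": 0.0025, "roll": 0.5}])

```text
time_s: 9.4
ee_pos: [623.1, -25.4, 78.3]
orientation: [-0.184, 0.983, -0.001, 0.001]
force: [-4.6, 0.7, 12.4]
gripper_width: 12.4
```

```bash
python3 -c "
from h import *
st()"
```

```text
t 9.4 pos [623.1 -25.4  78.3] yang 111.2 j [  -6.3   27.6   99.4   -0.    52.9 -117.5] F [-4.6  0.7 12.4] M [0.29 1.05 0.21] w 12.4
```

Request:
arm_command(commands=[{"tx": 0.001, "ty": 0, "tz": 0.0006, "roll": 0.13}, {"tx": 0.001, "ty": 0, "tz": 0.0012, "roll": 0.26}, {"tx": 0.001, "ty": 0, "tz": 0.0018, "roll": 0.39}, {"tx": 0.001, "ty": 0, "tz": 0.0025, "roll": 0.52}, {"tx": 0.001, "ty": 0, "tz": 0.0031, "roll": 0.65}, {"tx": 0.001, "ty": 0, "tz": 0.0037, "roll": 0.78}, {"tx": 0.001, "ty": 0, "tz": 0.0043, "roll": 0.91}, {"tx": 0.001, "ty": 0, "tz": 0.005, "roll": 1.04}])

```text
time_s: 10.2
ee_pos: [623.5, -26.8, 73.5]
orientation: [0.329, 0.944, -0.001, 0.002]
force: [-4.4, -2.0, 14.3]
gripper_width: 12.7
```

```bash
python3 -c "
from h import *
st()"
```

```text
t 10.2 pos [623.5 -26.8  73.5] yang 51.56 j [ -6.4  27.9  99.6  -0.2  52.3 -57.9] F [-4.4 -2.  14.3] M [-0.17  0.8   0.1 ] w 12.7
```

Request:
arm_command(commands=[{"tx": 0, "ty": 0, "tz": 0.0005, "roll": 0.1}, {"tx": 0, "ty": 0, "tz": 0.001, "roll": 0.2}, {"tx": 0, "ty": 0, "tz": 0.0013, "roll": 0.26}, {"tx": 0, "ty": 0, "tz": 0.0013, "roll": 0.26}])

```text
time_s: 10.6
ee_pos: [623.9, -26.8, 73.5]
orientation: [0.447, 0.894, -0.0, 0.003]
force: [-4.9, -0.7, 16.4]
gripper_width: 12.9
```

```bash
python3 -c "
from h import *
st()"
```

```text
t 10.6 pos [623.9 -26.8  73.5] yang 36.89 j [ -6.4  27.9  99.5  -0.1  52.2 -43.2] F [-4.9 -0.7 16.4] M [-0.15  0.91 -0.03] w 12.9
```

The height has stopped falling, at a gap of about 5.8 mm. I'll turn further to the torque stop to confirm.

Request:
arm_command(commands=[{"tx": 0, "ty": 0, "tz": 0, "roll": 0.1}, {"tx": 0, "ty": 0, "tz": 0, "roll": 0.2}, {"tx": 0, "ty": 0, "tz": 0, "roll": 0.26}, {"tx": 0, "ty": 0, "tz": 0, "roll": 0.26}])

```text
time_s: 11.0
ee_pos: [623.9, -27.1, 73.5]
orientation: [0.559, 0.829, 0.0, 0.003]
force: [-3.9, -1.5, 15.9]
gripper_width: 13.0
```

```bash
python3 -c "
from h import *
st()"
```

```text
t 11.0 pos [623.9 -27.1  73.5] yang 22.0 j [ -6.4  27.9  99.5  -0.2  52.2 -28.3] F [-3.9 -1.5 15.9] M [-0.34  0.96 -0.05] w 13.0
```

Request:
arm_command(commands=[{"tx": 0, "ty": 0, "tz": 0, "roll": 0.08}, {"tx": 0, "ty": 0, "tz": 0, "roll": 0.16}, {"tx": 0, "ty": 0, "tz": 0, "roll": 0.16}, {"tx": 0, "ty": 0, "tz": 0, "roll": 0.16}])

```text
time_s: 11.4
ee_pos: [623.6, -27.4, 73.5]
orientation: [0.623, 0.782, 0.0, 0.003]
force: [-5.9, -1.9, 15.9]
gripper_width: 12.7
```

```bash
python3 -c "
from h import *
st()"
```

```text
t 11.4 pos [623.6 -27.4  73.5] yang 12.89 j [ -6.4  27.9  99.5  -0.2  52.3 -19.2] F [-5.9 -1.9 15.9] M [-0.49  1.01 -0.05] w 12.7
```

Request:
arm_command(commands=[{"tx": 0, "ty": 0, "tz": 0, "roll": 0.08}, {"tx": 0, "ty": 0, "tz": 0, "roll": 0.15}, {"tx": 0, "ty": 0, "tz": 0, "roll": 0.15}, {"tx": 0, "ty": 0, "tz": 0, "roll": 0.15}])

```text
time_s: 11.8
ee_pos: [623.2, -27.6, 73.4]
orientation: [0.68, 0.733, -0.0, 0.003]
force: [-6.5, -3.0, 17.6]
gripper_width: 12.7
```

```bash
python3 -c "
from h import *
st()
s=snap('scene','sc4.png');a=cv2.imread('pics/sc4.png')[130:210,200:300];cv2.imwrite('pics/sc4c.png',cv2.resize(a,None,fx=7,fy=7,interpolation=2))"
```

```text
t 11.8 pos [623.2 -27.6  73.4] yang 4.35 j [ -6.4  27.9  99.6  -0.3  52.3 -10.6] F [-6.5 -3.  17.6] M [-0.67  1.11  0.06] w 12.7
```

View pics/sc4c.png

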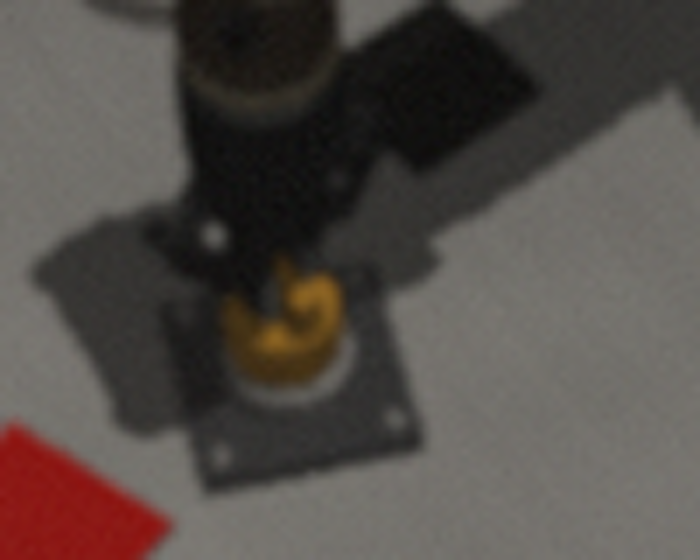

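Request:
arm_command(commands=[{"tx": 0, "ty": 0, "tz": 0, "roll": 0.08}, {"tx": 0, "ty": 0, "tz": 0, "roll": 0.16}, {"tx": 0, "ty": 0, "tz": 0, "roll": 0.16}, {"tx": 0, "ty": 0, "tz": 0, "roll": 0.16}])

```text
time_s: 12.25
ee_pos: [622.9, -27.7, 73.4]
orientation: [0.735, 0.678, -0.001, 0.003]
force: [-6.4, -3.7, 18.3]
gripper_width: 12.9
```

```bash
python3 -c "
from h import *
st()"
```

```text
t 12.25 pos [622.9 -27.7  73.4] yang -4.66 j [-6.4 27.9 99.6 -0.3 52.3 -1.5] F [-6.4 -3.7 18.3] M [-0.6   1.3   0.58] w 12.9
```

Request:
arm_command(commands=[{"tx": 0, "ty": 0, "tz": 0, "roll": 0.08}, {"tx": 0, "ty": 0, "tz": 0, "roll": 0.16}, {"tx": 0, "ty": 0, "tz": 0, "roll": 0.16}, {"tx": 0, "ty": 0, "tz": 0, "roll": 0.16}])

```text
time_s: 12.65
ee_pos: [622.7, -27.8, 73.3]
orientation: [0.785, 0.619, -0.001, 0.003]
force: [-8.0, -2.6, 17.5]
gripper_width: 12.8
```

```bash
python3 -c "
from h import *
st()"
```

```text
t 12.65 pos [622.7 -27.8  73.3] yang -13.49 j [-6.4 27.9 99.6 -0.5 52.3  7.4] F [-8.  -2.6 17.5] M [-0.76  1.39  1.63] w 12.8
```

Torque has risen to 1.6 N m about 40° short of home. The height is unchanged and the rim gap is about 5.7 mm, so this is a bad cap and goes in the dish. Unscrewing.

Request:
arm_command(commands=[{"tx": 0, "ty": 0, "tz": 0, "roll": -0.13}, {"tx": 0, "ty": 0, "tz": 0, "roll": -0.26}, {"tx": 0, "ty": 0, "tz": 0, "roll": -0.39}, {"tx": 0, "ty": 0, "tz": -0.0005, "roll": -0.52}, {"tx": 0, "ty": 0, "tz": -0.001, "roll": -0.65}, {"tx": 0, "ty": 0, "tz": -0.0015, "roll": -0.78}, {"tx": 0, "ty": 0, "tz": -0.002, "roll": -0.91}, {"tx": 0, "ty": 0, "tz": -0.0025, "roll": -1.04}])

```text
time_s: 13.45
ee_pos: [623.9, -26.0, 73.6]
orientation: [0.376, 0.926, 0.001, 0.003]
force: [0.6, 0.8, 1.3]
gripper_width: 12.6
```

Request:
arm_command(commands=[{"tx": 0, "ty": 0, "tz": -0.0006, "roll": -0.13}, {"tx": 0, "ty": 0, "tz": -0.0012, "roll": -0.26}, {"tx": 0, "ty": 0, "tz": -0.0018, "roll": -0.39}, {"tx": 0, "ty": 0, "tz": -0.0025, "roll": -0.52}, {"tx": 0, "ty": 0, "tz": -0.0031, "roll": -0.65}, {"tx": 0, "ty": 0, "tz": -0.0037, "roll": -0.78}, {"tx": 0, "ty": 0, "tz": -0.0043, "roll": -0.91}, {"tx": 0, "ty": 0, "tz": -0.005, "roll": -1.04}])

```text
time_s: 14.25
ee_pos: [623.5, -24.9, 78.0]
orientation: [-0.133, 0.991, 0.0, 0.003]
force: [-0.1, 2.7, 3.0]
gripper_width: 12.7
```

```bash
python3 -c "
from h import *
st()"
```

```text
t 14.25 pos [623.5 -24.9  78. ] yang 105.29 j [-6.300e+00  2.750e+01  9.950e+01  1.000e-01  5.270e+01 -1.117e+02] F [-0.1  2.7  3. ] M [ 0.58 -0.04 -0.17] w 12.7
```

Request:
arm_command(commands=[{"tx": 0, "ty": 0, "tz": -0.0006, "roll": -0.13}, {"tx": 0, "ty": 0, "tz": -0.0012, "roll": -0.26}, {"tx": 0, "ty": 0, "tz": -0.0018, "roll": -0.39}, {"tx": 0, "ty": 0, "tz": -0.0025, "roll": -0.45}, {"tx": 0, "ty": 0, "tz": -0.004, "roll": -0.45}, {"tx": 0, "ty": 0, "tz": -0.006, "roll": -0.45}, {"tx": 0, "ty": 0, "tz": -0.006, "roll": -0.45}])

```text
time_s: 14.95
ee_pos: [621.4, -25.0, 81.8]
orientation: [-0.349, 0.937, 0.0, 0.0]
force: [2.0, 3.0, -4.6]
gripper_width: 12.7
```

Request:
arm_command(commands=[{"tx": 0, "ty": 0, "tz": -0.005, "roll": 0}, {"tx": 0, "ty": 0, "tz": -0.01, "roll": 0}, {"tx": 0, "ty": 0, "tz": -0.01, "roll": 0}])

```text
time_s: 15.25
ee_pos: [620.9, -26.2, 92.8]
orientation: [-0.349, 0.937, -0.001, -0.001]
force: [-0.1, -0.9, -4.6]
gripper_width: 12.5
```

Free (only the cap's weight on the wrist). Raising.

Request:
arm_command(commands=[{"tx": 0, "ty": 0, "tz": -0.02, "roll": 0}, {"tx": 0, "ty": 0, "tz": -0.045, "roll": 0}, {"tx": 0, "ty": 0, "tz": -0.06, "roll": 0}, {"tx": 0, "ty": 0, "tz": -0.06, "roll": 0}])

```text
time_s: 15.65
ee_pos: [623.4, -26.1, 155.4]
orientation: [-0.349, 0.937, -0.002, 0.003]
force: [1.2, -0.7, -4.6]
gripper_width: 13.0
```

```bash
python3 -c "
from h import *
go(507,-298,140)"
```

```text
t 15.65 pos [623.4 -26.1 155.4] yang 130.85 j [  -6.4   21.8   97.4   -0.    60.4 -137.2] F [ 1.2 -0.7 -4.6] M [ 0.01 -0.1  -0.01] w 13.0
tx 0.2659 ty -0.1294 tz 0.0151 roll 0.0000 rad (0.0 deg)
```

Request:
arm_command(commands=[{"tx": 0.04, "ty": -0.02, "tz": 0, "roll": 0.12}, {"tx": 0.08, "ty": -0.04, "tz": 0, "roll": 0.24}, {"tx": 0.12, "ty": -0.06, "tz": 0, "roll": 0.36}, {"tx": 0.16, "ty": -0.078, "tz": 0, "roll": 0.48}, {"tx": 0.2, "ty": -0.097, "tz": 0, "roll": 0.6}, {"tx": 0.24, "ty": -0.117, "tz": 0, "roll": 0.6}, {"tx": 0.266, "ty": -0.1295, "tz": 0, "roll": 0.6}, {"tx": 0.266, "ty": -0.1295, "tz": 0.01, "roll": 0.6}])

```text
time_s: 16.45
ee_pos: [503.4, -302.0, 142.5]
orientation: [-0.054, 0.999, -0.002, 0.0]
force: [0.8, -0.4, -3.9]
gripper_width: 12.8
```

Request:
arm_command(commands=[{"tx": 0, "ty": 0, "tz": 0.03, "roll": 0}, {"tx": 0, "ty": 0, "tz": 0.055, "roll": 0}, {"tx": 0, "ty": 0, "tz": 0.07, "roll": 0}, {"tx": 0, "ty": 0, "tz": 0.07, "roll": 0}, {"tx": 0, "ty": 0, "tz": 0.07, "roll": 0}])

```text
time_s: 16.95
ee_pos: [504.9, -297.0, 71.9]
orientation: [-0.057, 0.998, 0.0, -0.0]
force: [-0.1, -0.0, -4.0]
gripper_width: 12.8
```

```bash
python3 -c "
from h import *
go(507.5,-298,42)
s=snap('scene','sc5.png');a=cv2.imread('pics/sc5.png')[60:180,150:300];cv2.imwrite('pics/sc5c.png',cv2.resize(a,None,fx=5,fy=5,interpolation=2))"
```

```text
t 16.95 pos [ 504.9 -297.    71.9] yang 96.52 j [ -34.7   24.7  104.8   -0.    50.5 -131.2] F [-0.1 -0.  -4. ] M [-0.02 -0.11  0.03] w 12.8
tx -0.0025 ty -0.0013 tz 0.0299 roll 0.0000 rad (0.0 deg)
```

View pics/sc5c.png

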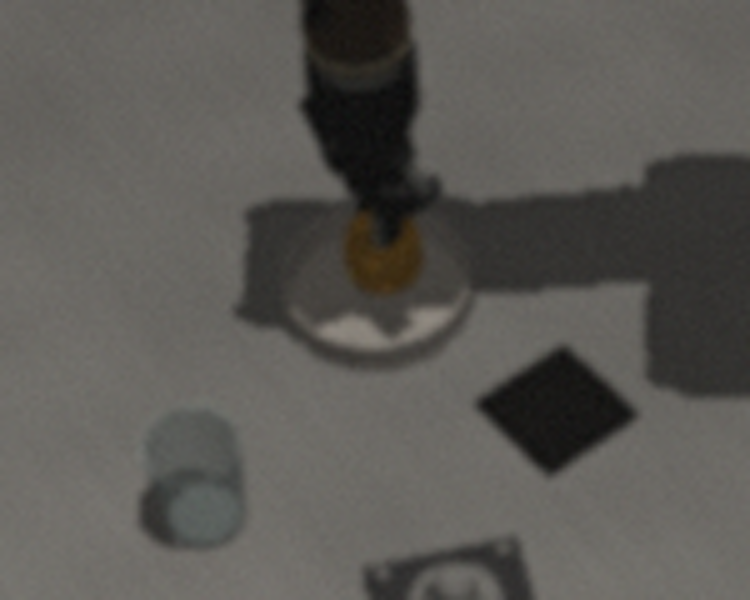

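The cap at (383,250) hangs over the dish at (380,280), upright, and the square pad at (555,410) is empty. Lowering to the floor, with contact expected at TCP z of about 41.

Request:
arm_command(commands=[{"tx": -0.0025, "ty": -0.001, "tz": 0.015, "roll": 0}, {"tx": -0.0025, "ty": -0.001, "tz": 0.024, "roll": 0}, {"tx": -0.0025, "ty": -0.001, "tz": 0.027, "roll": 0}, {"tx": -0.0025, "ty": -0.001, "tz": 0.029, "roll": 0}, {"tx": -0.0025, "ty": -0.001, "tz": 0.03, "roll": 0}, {"tx": -0.0025, "ty": -0.001, "tz": 0.03, "roll": 0}])

```text
time_s: 17.6
ee_pos: [507.4, -298.2, 42.1]
orientation: [-0.057, 0.998, -0.0, 0.0]
force: [0.2, 0.2, -4.0]
gripper_width: 12.6
```

Request:
arm_command(commands=[{"tx": 0, "ty": 0, "tz": 0.001, "roll": 0}, {"tx": 0, "ty": 0, "tz": 0.0015, "roll": 0}, {"tx": 0, "ty": 0, "tz": 0.0015, "roll": 0}])

```text
time_s: 17.9
ee_pos: [507.4, -298.1, 40.8]
orientation: [-0.057, 0.998, -0.0, 0.0]
force: [-0.0, -0.0, -4.7]
gripper_width: 12.4
```

Request:
arm_command(commands=[{"tx": 0, "ty": 0, "tz": 0.001, "roll": 0}, {"tx": 0, "ty": 0, "tz": 0.002, "roll": 0}, {"tx": 0, "ty": 0, "tz": 0.002, "roll": 0}])

```text
time_s: 18.2
ee_pos: [507.5, -298.3, 40.6]
orientation: [-0.057, 0.998, 0.0, -0.0]
force: [-3.8, 0.9, 6.9]
gripper_width: 12.8
```

Floor contact at 40.6, as expected. Releasing and retreating upward.

Request:
arm_command(commands=[{"tx": 0, "ty": 0, "tz": -0.0015, "roll": 0}, {"tx": 0, "ty": 0, "tz": -0.0015, "roll": 0}, {"tx": 0, "ty": 0, "tz": -0.0015, "roll": 0}, {"tx": 0, "ty": 0, "tz": -0.0015, "roll": 0}, {"tx": 0, "ty": 0, "tz": -0.0015, "roll": 0}, {"tx": 0, "ty": 0, "tz": -0.0015, "roll": 0}], hand=100)

```text
time_s: 18.8
ee_pos: [507.4, -298.0, 40.0]
orientation: [-0.057, 0.998, 0.0, -0.0]
force: [-0.3, 0.3, 0.2]
gripper_width: 85.6
```

Request:
arm_command(commands=[{"tx": 0, "ty": 0, "tz": -0.005, "roll": 0}, {"tx": 0, "ty": 0, "tz": -0.02, "roll": 0}, {"tx": 0, "ty": 0, "tz": -0.05, "roll": 0}, {"tx": 0, "ty": 0, "tz": -0.09, "roll": 0}, {"tx": 0, "ty": 0, "tz": -0.13, "roll": 0}, {"tx": 0.1, "ty": 0, "tz": -0.15, "roll": 0}, {"tx": 0.1, "ty": 0, "tz": -0.15, "roll": 0}, {"tx": 0.1, "ty": 0, "tz": -0.15, "roll": 0}])

```text
time_s: 19.6
ee_pos: [403.9, -309.4, 192.1]
orientation: [-0.055, 0.998, -0.0, -0.001]
force: [0.3, 0.4, -0.0]
gripper_width: 85.5
```

```bash
python3 -c "
from h import *
st()
s=snap('top','top6.png');P=cloud(s)
Q=P.reshape(-1,3)
for n,c,lo,hi in(('dish bar',(507.5,-298),53,72),('dish capbody',(507.5,-298),32,45),('round bar',(451,165),58,80)):
    B=Q[(np.hypot(Q[:,0]-c[0],Q[:,1]-c[1])<40)&(Q[:,2]>lo)&(Q[:,2]<hi)];print(n,len(B),B.mean(0).round(1),B.std(0).round(1))
a=cv2.imread('pics/top6.png')[130:300,240:460];cv2.imwrite('pics/top6c.png',cv2.resize(a,None,fx=3.5,fy=3.5,interpolation=2))"
```

```text
t 19.6 pos [ 403.9 -309.4  192.1] yang 96.35 j [-4.230e+01  7.300e+00  1.111e+02 -1.000e-01  6.160e+01 -1.386e+02] F [ 0.3  0.4 -0. ] M [ 0.03 -0.03 -0.02] w 85.5
dish bar 102 [ 505.2 -295.9   62.9] [14.   4.7  3.1]
dish capbody 154 [ 504.4 -291.    36.8] [13.2 15.1  2.7]
round bar 87 [451.3 165.   69.1] [ 6.2 13.3  2.1]
```

View pics/top6c.png

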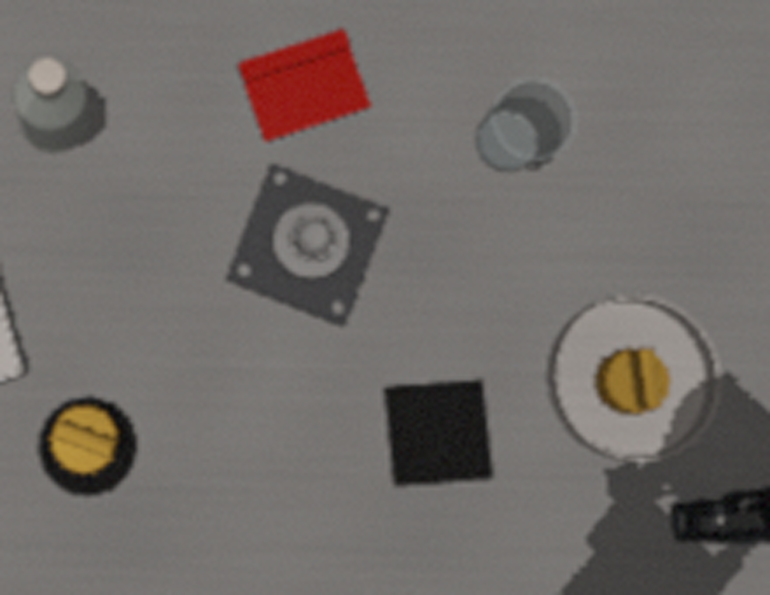

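The cap stands at (633,380), upright in the middle of the dish, and the gripper is clear. The other cap at (85,440) and the bystanders are unmoved, and the square pad at (438,432) is empty.

```bash
python3 -c "
from h import *
print(robot.hand_in())"
```

```text
the job is handed in; nothing more can be done
None
```

The cap from the square pad is bad. It stopped short on the gauge, so I unscrewed it, set it down in the round dish and handed the job in at about 20 s of the 64 s allowed.

- **The trial:** the cap dropped along the thread as it turned, then stayed at one height with its rim about 5.7 mm above the shoulder. I kept turning until the torque rose to 1.6 N m, roughly 40° short of home. That fits the description of a bad cap.
- **The set-down:** the last top picture shows the cap upright and flat near the middle of the dish. Its measured heights fit a cap standing on the dish floor to within about 2 mm.
- **Everything else:** the square pad is empty and the other cap has not measurably moved. By eye, the bottle, beaker and scraper look unmoved. The gripper was open and well clear.
- **Disagreements:** the gripper read 12.6–13 mm on the 14 mm bar. A rough camera fit of the held cap above the gauge was several millimetres off, so I used the arm's own position reading instead. No check failed.

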